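# Get the flashlight out of the mudroom crate and stand it on its charger

### The job

Dig the yellow flashlight out of the wooden crate: first lift out the tall green canister that crowds it and stand it upright on the cork mat, let go of it, then lift the flashlight clear of the crate and stand it upright, lens down, wholly on the round black charging pad. Set the flashlight down on the pad while still holding it (do not drop it), never let the canister topple, and leave everything else where it lies.

Things in the scene. Friction and masses are not known exactly. Their poses are not given: they have to be found in the camera images.
- crate: Open wooden crate, fixed, outer 258 (x) x 238 (y) x 110 mm high, inner 240 x 220 mm, floor 8 mm thick, walls 9 mm. Origin: centre of its underside, z up. A plywood divider across y at x = +14 to +22 mm (about 80 mm high, a 42 mm wide notch at y = 0 with its sill at about 70 mm) holds the flashlight up.
- flashlight: Yellow plastic flashlight, 170 mm long, about 0.28 kg: head 50 mm across for the first 40 mm from the lens, tapering to a 34 mm round body from 60 mm to the tail. Origin: centre of the flat lens face; z along the axis to the tail. It starts leaning 38 degrees above horizontal in the divider notch, lens down against the crate's +x wall, tail up towards -x.
- flashlight_grip (a point): Point on the flashlight's axis 138 mm from the lens face (32 mm from the tail end), where the body is 34 mm across; axes as the flashlight's.
- canister: Green aluminium screw-top canister with a bare aluminium cap, 58 mm across (cap too), 140 mm tall, about 0.22 kg, standing upright on the crate floor about 6 mm beside the flashlight's tail, on either side of it. Origin: centre of its underside, z up.
- canister_top (a point): Centre of the top of the canister's cap, 140 mm above its origin.
- charge_pad: Round black charging pad, fixed, 110 mm across, 14 mm high, flat top with a grey 60 mm disc. Origin: centre of its underside.
- cork_mat: Square cork mat, fixed, 170 x 170 x 6 mm. Origin: centre of its underside, sides along its x and y.
- wax_tin: Bystander: squat red tin, 60 mm across, 50 mm tall, standing in the crate on the other side of the flashlight's tail from the canister. Origin: centre of its underside.
- brush: Bystander: dark wooden boot brush, 38 x 150 x 34 mm, lying in the crate along its -x wall. Origin: centre of its underside.
- tackle_box: Bystander: blue and grey tackle box, 134 x 234 x 135 mm with handle, closed, at the back of the bench. Origin: centre of its underside.
- paddle: Bystander: wooden boot scraper paddle, 213 x 75 x 18 mm, lying on the bench along its own x, blade to +x. Origin: under its middle.
- keyring: Bystander: steel keyring, 46 mm across, with three keys fanned towards its +x, 80 mm long in all, 6 mm thick. Origin: under the ring's centre.
- mug: Bystander: blue mug, 84 mm across, 85 mm tall. Origin: centre of its underside.
- spray: Bystander: white bottle with orange cap, 60 mm across, 170 mm tall. Origin: centre of its underside.
There are look-alikes about, which are no part of the job. There is more than one size of the flashlight; the one meant has the size given above.

How it is judged:
On the way, in this order (a step that is already met when the one before it is completed fails the run):
1. the canister stands upright on the cork mat, let go of (x of canister in the frame of cork_mat between -0.058 and 0.058 m and y of canister in the frame of cork_mat between -0.058 and 0.058 m and z of canister in the frame of cork_mat below 0.012 m and angle between canister's own z axis and vertical below 0.1 rad and contact force between the fingers and canister below 0.1 N), for 0.2 s.
2. the flashlight has been lifted clear of the crate (lens face centre more than 115 mm above the bench) (height (world z) of flashlight above 0.115 m), for 0.1 s.
3. the flashlight's lens end bears on the charging pad, within 15 degrees of upright and 30 mm of its centre, while the fingers still hold it (horizontal distance between flashlight and charge_pad below 0.03 m and z of flashlight in the frame of charge_pad below 0.022 m and contact force between flashlight and charge_pad above 0.3 N and angle between flashlight's own z axis and vertical below 0.26 rad and contact force between the fingers and flashlight above 0.5 N), for 0.05 s.
At the end, for the whole second after the job is handed in: The flashlight stands lens down and still on the charging pad, within 0.1 rad of upright, its axis within 30 mm of the pad's centre, released; the canister stands upright (0.1 rad) and still on the cork mat, its centre within 58 mm of the mat's centre along both sides, released (all of step 1 and horizontal distance between flashlight and charge_pad below 0.03 m and z of flashlight in the frame of charge_pad below 0.022 m and contact force between flashlight and charge_pad above 0.3 N and angle between flashlight's own z axis and vertical below 0.1 rad and linear speed of each of flashlight, canister below 0.02 m/s and contact force between the fingers and flashlight below 0.1 N); the robot touches nothing.
It fails at once if the canister topples (tilts more than 0.6 rad) (angle between canister's own z axis and vertical above 0.6 rad).
It fails at once if a bystander is moved by more than 40 mm (distance of any of wax_tin, brush, tackle_box, paddle, keyring, mug, spray from where it was at the start of the episode above 0.04 m).
It also fails if it takes over 61 s, if anything falls off the work surface, if the arm or the gripper's body presses on something with over 40 N, if the wrist force passes 120 N, or if a joint passes its speed limit or range.

### The arm

A 6-joint arm with a two-finger parallel gripper is mounted at the origin on the work surface. World frame = base frame: x ahead of the robot, y to its left, z up, the work surface at z = 0. Lengths are in m, angles in rad, forces in N, time in s.
With the tool pointing down it reaches from about 0.375 to 0.9 m from the base axis. Payload 3.1 kg.
Tool frame: the origin (TCP) lies between the finger pads; the fingertips stand 8 mm ahead of it and the grasp point (between the pads) lies 11 mm behind it; z points along the fingers, y is the line along which they close (so a half turn about z gives the same grasp; the last joint's range is limited). The gripper opens to 87 mm and grips with 3 to 60 N. Pads are 19 mm wide; open, the fingers measure 117 mm over their backs; the gripper's body (75 mm by 190 mm) begins 51 mm behind the grasp point.
Start: joints at [0.977, 0.527, 1.433, -0, 1.181, -0.178], TCP at [0.252, 0.572, 0.231] pointing down, gripper open.
Joint ranges: [-3.08, 3.08], [-0.75, 2.2], [0.22, 2.44], [-1.43, 4.57], [0, 2.65], [-2.85, 2.85]. Speed limits (rad/s): [2.79, 2.79, 3.14, 3.14, 3.14, 3.14].

### API

Orientations are given as a unit quaternion [x, y, z, w].
In Python, from rig import robot gives the robot as it stands.
- The arm moves only by the tool move_arm, never from a script. Its argument "motion" is text: rows parted by semicolons, each of 5 numbers parted by spaces: the opening, from -1 (shut) to 1 (fully open), then the shift along the tool's x, y, z normalised to -1 to 1, where 1 is 0.2 m, then the turn about the tool's z normalised to -1 to 1, where 1 is pi rad. A call has 1 to 12 rows; each row is the pose to reach, as a shift and turn from the pose commanded when the call began, along the tool's axes at that moment, turning the shorter way round; what a row does not reach only later rows make up. A row lasts 1/12 s, in which the tool goes at most 41.7 mm and 7.16 degrees, less where a joint would pass 70% of its speed; a pose out of reach is approached as far as the arm can. A call with a number of a shift or a turn outside -1 to 1 is refused whole. A call with a gripper value outside its range is refused whole. The fingers move at their own pace and stop on an object; "newtons" is the grip in N (left out, the last holds). Time passes only in rows, so rows that repeat a pose let the fingers close. It gives the time, the measured TCP pose, the force, the opening and the grip force at its end, in the units of the state.
- robot.get_obs(): the state, without advancing time (a new reading comes with each control period).
- robot.camera(name): name is "scene" or "top" or "wrist"; returns (picture, depth): 480x640x3 uint8, red, green, blue; 480x640 float32, m along the optical axis (not along the pixel's ray), 0 where there is no reading.
- robot.camera_model(name): a dict with "mtx" (3x3 intrinsics, pixels), "position" and "attitude" of the camera in the world. Camera axes: x right, y down, z forward; pixel columns grow to the right and rows downward; lengths in m; the calibration is good to about 2 mm. The wrist camera is an equidistant fisheye: a pixel r from the principal point sees the ray r / f radians off the axis. A picture is of the moment at which its call begins: read the wrist's pose just before it. camera_model takes no time and is no camera call; for the wrist camera it gives the pose at the moment of the call.
- robot.hand_in(): hands the job in; it is judged then, once.
The state is a dict: "time": time; "q": joint angles; "joint_velocities": joint speeds; "joint_torque": joint torques, N m; "position": TCP position; "tool_rot": TCP orientation; "ft_force": force on the tool from outside, world axes, zero at the start; "moment": the same for the moment, N m; "grip_width": finger opening in m; "grip_force": force on a finger pad.
Only numpy, scipy, OpenCV 4.12 (cv2) and the standard library are available. Lean on these libraries where they do the work, as an engineer would, in place of code of your own. Each camera call takes 0.05 s, during which the arm holds its last target. There are 200 camera calls.

## Working session

There is one attempt and no reset: what is moved stays moved. The work goes in short steps, Python scripts to look and compute and a tool call to move; the robot and the scene stay as the last step left them, time stands still between calls to the robot, and variables do not carry over. Pictures are saved under pics/ and viewed, at most 10 in all, crops included, and the job is handed in when it is done.

Besides the shell and the picture viewer there is one more tool, called after ">>>" as name(argument=value, ...), one argument or row to a line, values as JSON. move_arm: Moves the arm, as the interface text tells. Its arguments: {"type":"object","properties":{"motion":{"type":"string"},"newtons":{"type":"number"}},"required":["motion"]}

```bash
mkdir -p pics; ls; cat > h.py <<'E'
import numpy as np, cv2
from scipy.spatial.transform import Rotation as R
from rig import robot
def rot(a):
    a=np.array(a,float); return a if a.shape==(3,3) else R.from_quat(a).as_matrix()
def cloud(name,save=None):
    m=robot.camera_model(name); im,d=robot.camera(name); K=np.array(m["mtx"])
    v,u=np.mgrid[:480,:640]
    x=(u-K[0,2])/K[0,0]; y=(v-K[1,2])/K[1,1]
    if name=="wrist":
        th=np.hypot(x,y); s=np.where(th>1e-9,np.tan(th)/np.maximum(th,1e-9),1); x=x*s;y=y*s
    P=np.stack([x*d,y*d,d],-1)@rot(m["attitude"]).T+np.array(m["position"])
    P[d==0]=np.nan
    if save: np.savez(save,im=im,P=P)
    return im,P
E
python3 - <<'E'
from h import *
for n in("scene","top"):
    im,P=cloud(n,f"{n}.npz"); m=robot.camera_model(n); print(n,m)
    cv2.imwrite(f"pics/{n}1.png",im[:,:,::-1])
print(robot.get_obs())
E
```

```text
pics
scene {'mtx': array([[536.77969058,   0.        , 319.71413329],
       [  0.        , 536.77969058, 249.49872593],
       [  0.        ,   0.        ,   1.        ]]), 'position': array([1.46761664, 0.78139979, 1.22448974]), 'attitude': array([ 0.38948754,  0.82713399, -0.36632408, -0.17307654])}
top {'mtx': array([[613.95400331,   0.        , 320.50658608],
       [  0.        , 613.95400331, 244.90247556],
       [  0.        ,   0.        ,   1.        ]]), 'position': array([ 0.22902102, -0.01441547,  1.73641967]), 'attitude': array([-0.69446106,  0.71348897, -0.05926263,  0.07173049])}
{'time': 0.1, 'q': array([ 9.76488548e-01,  5.28374275e-01,  1.43375897e+00, -4.56351447e-05,
        1.18140613e+00, -1.78445752e-01]), 'joint_velocities': array([-2.35843597e-03, -2.20547780e-03, -1.41851342e-03,  4.06358600e-04,
       -1.10925135e-03, -9.24924134e-05]), 'joint_torque': array([ 4.51894948e-04, -4.40985274e+01, -1.77151090e+01,  6.35460857e-02,
        5.34039584e-02, -2.74734646e-05]), 'position': array([0.25207627, 0.57121197, 0.22967365]), 'tool_rot': array([ 2.06427329e-01,  9.78461450e-01, -9.09555939e-04, -3.47250400e-04]), 'ft_force': array([-0.52942372,  0.06392746, -0.31969419]), 'moment': array([ 0.02012999, -0.03364232, -0.04881723]), 'grip_force': 0.0, 'grip_width': 0.08726259568422255}
```

View pics/scene1.png

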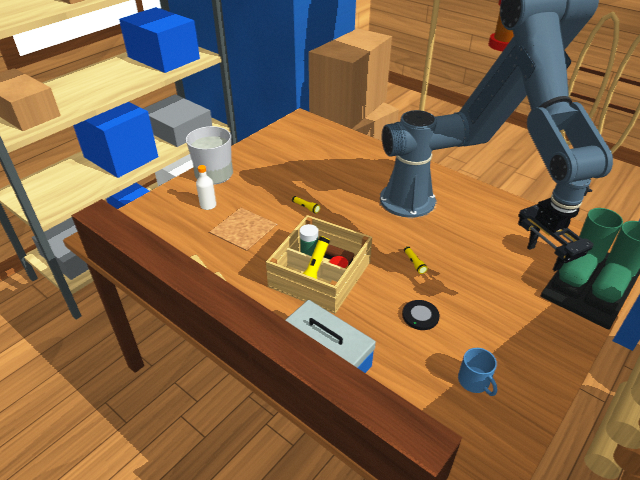

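View pics/top1.png

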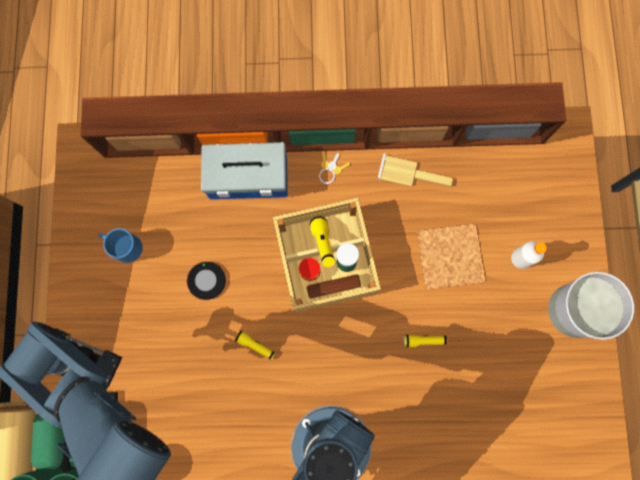

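The scene view shows the crate at about (320,262), with the flashlight leaning in it, the white-capped canister at (308,235), the mat at (243,228) and the pad at (421,314). In the top view the crate is at (326,252), the canister cap at (347,256), the pad at (206,281) and the mat at (452,256).

Flashlight candidates in the top view are (322,240) in the crate, and (254,345) and (425,341) on the bench. The one in the crate fits: it is larger and leans in the notch. I'll confirm this in a crop and by measuring.

```bash
cat > m.py <<'E'
from h import *
from scipy.spatial import cKDTree
D={n:np.load(n+".npz") for n in("scene","top")}
def masks(n):
    im,P=D[n]["im"],D[n]["P"]; hsv=cv2.cvtColor(im,cv2.COLOR_RGB2HSV); return im,P,hsv
for n in D:
    im,P,h=masks(n)
    Z=P[...,2]; print("==",n,"table z",np.nanmedian(Z[(abs(P[...,0]-.3)<.05)&(abs(P[...,1])<.2)]))
    H,S,V=h[...,0],h[...,1],h[...,2]
    yel=(H>24)&(H<35)&(S>180)&(V>110)
    k,l,st,c=cv2.connectedComponentsWithStats(yel.astype(np.uint8))
    for i in range(1,k):
        if st[i,4]>40:
            q=P[l==i]; q=q[np.isfinite(q).all(1)]; m=q.mean(0); u,s,vt=np.linalg.svd(q-m); t=(q-m)@vt[0]
            a=vt[0]*np.sign(vt[0,2]); print("yellow",c[i].round(),st[i,4],"mean",m.round(3),"len",np.ptp(t).round(3),"axis",a.round(3),"elev",np.degrees(np.arcsin(a[2])).round(1),"zr",q[:,2].min().round(3),q[:,2].max().round(3))
    red=((H<6)|(H>174))&(S>180)&(V>90)&(Z>.03)&(Z<.09)&(P[...,0]>.35)&(P[...,0]<.8)
    q=P[red]; print("red tin",len(q),np.median(q,0).round(3))
    # canister cap : bright low saturation near crate
    r=(slice(220,290),slice(325,370)) if n=="top" else (slice(215,260),slice(290,330))
    q=P[r].reshape(-1,3); b=(S[r].ravel()<60)&(q[:,2]>.135)&(q[:,2]<.165); q=q[b]
    (cc,rad)=cv2.minEnclosingCircle(q[:,:2].astype(np.float32)); print("cap",len(q),"c",np.round(cc,3),"r",rad,"z",np.median(q[:,2]))
    # pad
    r=(slice(255,305),slice(180,232)) if n=="top" else (slice(290,335),slice(395,447))
    q=P[r].reshape(-1,3); b=(q[:,2]>.009)&(q[:,2]<.022); q=q[b]
    (cc,rad)=cv2.minEnclosingCircle(q[:,:2].astype(np.float32)); print("pad",len(q),"c",np.round(cc,3),"mean",q.mean(0).round(3),"r",rad)
    # mat
    r=(slice(215,297),slice(410,495)) if n=="top" else (slice(200,258),slice(200,285))
    q=P[r].reshape(-1,3); b=(q[:,2]>.004)&(q[:,2]<.012); q=q[b]
    print("mat",len(q),cv2.minAreaRect(q[:,:2].astype(np.float32)),np.median(q[:,2]))
    # crate rim
    b=(Z>.104)&(Z<.116)&(P[...,0]>.35)&(P[...,0]<.8)&(abs(P[...,1])<.25)&(S>60)&~yel
    k,l=cv2.connectedComponents(b.astype(np.uint8)) 
    q=P[b]; q=q[np.hypot(*(q[:,:2]-np.median(q[:,:2],0)).T)<.19]; print("crate",len(q),cv2.minAreaRect(q[:,:2].astype(np.float32)))
im=D["top"]["im"][190:315,255:395]; a=cv2.resize(im,None,fx=4,fy=4,interpolation=3); cv2.imwrite("pics/crop1.png",a[:,:,::-1])
E
python3 m.py
```

```text
== scene table z 0.0009558484406781975
yellow [304. 203.] 125 mean [ 0.285 -0.267  0.024] len 0.1 axis [0.048 0.991 0.126] elev 7.2 zr 0.007 0.038
yellow [316. 259.] 398 mean [0.547 0.009 0.096] len 0.12 axis [-0.802 -0.192  0.565] elev 34.4 zr 0.005 0.138
yellow [414. 258.] 145 mean [0.282 0.202 0.026] len 0.109 axis [0.541 0.831 0.131] elev 7.5 zr 0.011 0.039
red tin 151 [0.478 0.043 0.059]
cap 247 c [ 0.496 -0.039] r 0.04954499751329422 z 0.14722700077048811
pad 825 c [0.452 0.347] mean [0.466 0.343 0.015] r 0.06862813979387283
mat 1616 ((0.5176582932472229, -0.36732152104377747), (0.3253335952758789, 0.31073737144470215), 42.375362396240234) 0.006724770668226299
crate 994 ((0.5160655379295349, -0.0019365698099136353), (0.2686097323894501, 0.2414160966873169), 11.359842300415039)
== top table z 0.001195359412141439
yellow [321. 236.] 485 mean [0.565 0.01  0.087] len 0.158 axis [-0.783 -0.173  0.597] elev 36.7 zr 0.003 0.145
yellow [328. 261.] 106 mean [ 0.487 -0.009  0.127] len 0.144 axis [-0.014  0.017  1.   ] elev 88.7 zr 0.005 0.15
yellow [253. 344.] 278 mean [0.277 0.205 0.028] len 0.099 axis [0.518 0.845 0.132] elev 7.6 zr 0.011 0.044
yellow [425. 340.] 269 mean [ 0.276 -0.267  0.028] len 0.099 axis [0.    0.991 0.133] elev 7.6 zr 0.013 0.045
red tin 326 [0.481 0.045 0.059]
cap 385 c [ 0.503 -0.06 ] r 0.0293290875852108 z 0.14918694098222418
pad 1036 c [0.462 0.341] mean [0.462 0.34  0.015] r 0.10026543587446213
mat 3190 ((0.5140976905822754, -0.36260899901390076), (0.24426667392253876, 0.2359364777803421), 87.93065643310547) 0.007231470725043265
crate 1225 ((0.5153743624687195, -0.0030748993158340454), (0.2593170404434204, 0.2381957620382309), 11.53416633605957)
```

View pics/crop1.png

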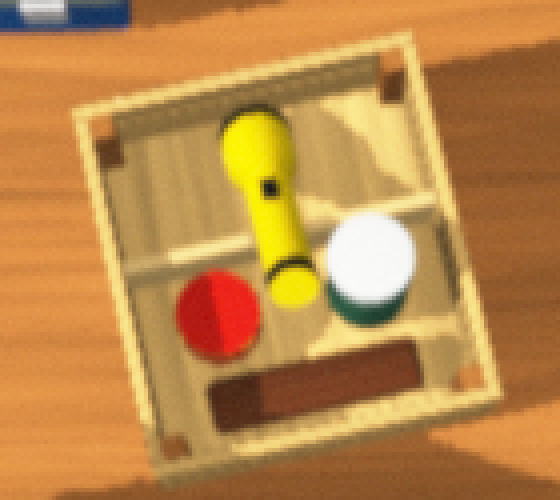

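The crop confirms the choice: a yellow light with a wide head, about 160 mm long against about 100 mm for the look-alikes, leaning about 37° in the notch. The canister's bright cap is at crop (372,258), right beside the tail, and the red tin is on the other side at (218,315). Moving above the canister now.

>>> move_arm(
  motion="1 -0.81 -0.8 -0.2 0;1 -0.81 -0.8 -0.2 0;1 -0.81 -0.8 -0.2 0;1 -0.81 -0.8 -0.2 0;1 -0.81 -0.8 -0.2 0;1 -0.81 -0.8 -0.2 0",
  newtons=25,
)

```text
time: 0.6
position: [0.3365, 0.3565, 0.2709]
tool_rot: [0.207, 0.978, -0.001, 0.0]
ft_force: [-0.2, -0.2, -0.4]
grip_width: 0.0867
grip_force: 0.0
```

>>> move_arm(
  motion="1 -0.81 -0.8 0 0;1 -0.81 -0.8 0 0;1 -0.81 -0.8 0 0;1 -0.81 -0.8 0 0;1 -0.81 -0.8 0 0;1 -0.81 -0.8 0 0",
)

```text
time: 1.1
position: [0.4209, 0.1444, 0.2705]
tool_rot: [0.208, 0.978, -0.001, 0.001]
ft_force: [-0.2, 0.9, -0.1]
grip_width: 0.0872
grip_force: 0.0
```

>>> move_arm(
  motion="1 -0.8 -0.79 0 0.3;1 -0.8 -0.79 0 0.3;1 -0.8 -0.79 0 0.3;1 -0.8 -0.79 0 0.3;1 -0.8 -0.79 0 0.3;1 -0.8 -0.79 0 0.3;1 -0.8 -0.79 0 0.3;1 -0.8 -0.79 0 0.3;1 -0.8 -0.79 0 0.3;1 -0.8 -0.79 0 0.3",
)

```text
time: 1.93
position: [0.5018, -0.061, 0.2702]
tool_rot: [0.627, 0.779, -0.0, -0.0]
ft_force: [0.3, -0.1, 0.3]
grip_width: 0.0871
grip_force: 0.0
```

```bash
cat >> h.py <<'E'
def plan(t,yaw=None):
    """yaw: wanted world angle (deg) of tool y, modulo 180"""
    o=robot.get_obs(); M=rot(o["tool_rot"]); p=o["position"]; s=M.T@(np.array(t)-p)/.2
    y=np.degrees(np.arctan2(M[1,1],M[0,1])); tr=0 if yaw is None else ((y-yaw+90)%180-90)
    print("t",o["time"],"pos",p.round(4),"yaw",y.round(1),"q6",o["q"][5].round(2),"shift",s.round(3),"turn",round(tr/180,3),"rows",round(np.linalg.norm(s)*.2/.0417,1))
E
python3 - <<'E'
from h import *
im,P=cloud("wrist","w1.npz"); cv2.imwrite("pics/w1.png",im[:,:,::-1])
S=cv2.cvtColor(im,cv2.COLOR_RGB2HSV)[...,1]
b=(S<60)&(P[...,2]>.14)&(P[...,2]<.156)&(np.hypot(P[...,0]-.503,P[...,1]+.06)<.05)
q=P[b]; print(len(q),q.mean(0),cv2.minEnclosingCircle(q[:,:2].astype(np.float32)))
plan([.503,-.06,.11],11.5)
E
```

```text
4222 [ 0.50359619 -0.0572705   0.14850692] ((0.5030054450035095, -0.04884203523397446), 0.03879411146044731)
t 1.9833 pos [ 0.5018 -0.0608  0.2703] yaw 12.3 q6 -0.56 shift [0.002 0.007 0.802] turn 0.004 rows 3.8
```

View pics/w1.png

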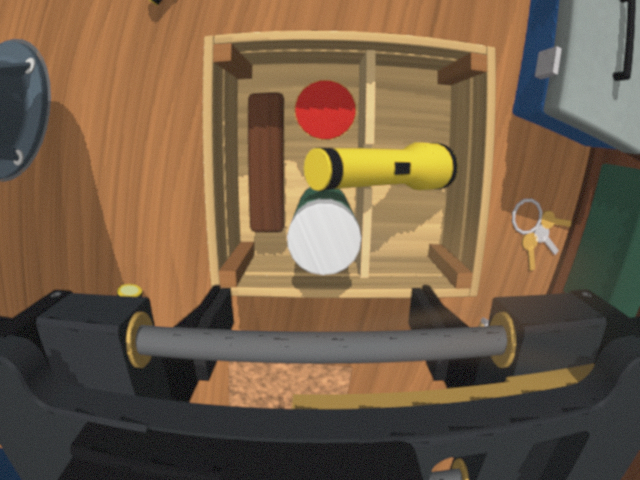

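The wrist view shows the gripper straddling the canister, with the cap at (324,236). The fingers will come down along the flashlight's direction, clear of the tail at (320,168). Going down and gripping.

>>> move_arm(
  motion="1 0.008 0.005 0.2 0;1 0.008 0.005 0.4 0;1 0.008 0.005 0.55 0;1 0.008 0.005 0.7 0;1 0.008 0.005 0.8 0;1 0.008 0.005 0.8 0;-1 0.008 0.005 0.8 0;-1 0.008 0.005 0.8 0;-1 0.008 0.005 0.8 0;-1 0.008 0.005 0.8 0;-1 0.008 0.005 0.8 0;-1 0.008 0.005 0.8 0",
)

```text
time: 2.98
position: [0.5035, -0.0595, 0.1116]
tool_rot: [0.628, 0.778, 0.0, 0.001]
ft_force: [0.2, 1.0, 4.4]
grip_width: 0.0574
grip_force: 25.0
```

>>> move_arm(
  motion="-1 0 0 -0.08 0;-1 0 0 -0.2 0;-1 0 0 -0.35 0;-1 0 0 -0.5 0;-1 0 0 -0.65 0;-1 0 0 -0.75 0;-1 0 0 -0.8 0;-1 0 0 -0.8 0",
)

```text
time: 3.65
position: [0.5039, -0.0596, 0.2733]
tool_rot: [0.628, 0.778, 0.001, 0.003]
ft_force: [0.7, 0.7, -2.8]
grip_width: 0.0578
grip_force: 25.0
```

```bash
python3 - <<'E'
from h import *
D=np.load("top.npz"); im,P=D["im"],D["P"]
h=cv2.cvtColor(im,cv2.COLOR_RGB2HSV).astype(int)
# robust mat/pad: largest component of the height band
for nm,r,lo,hi in(("mat",(slice(210,300),slice(405,500)),.0042,.012),("pad",(slice(250,310),slice(175,237)),.009,.022)):
    q=P[r]; b=((q[...,2]>lo)&(q[...,2]<hi)).astype(np.uint8); b=cv2.morphologyEx(b,cv2.MORPH_OPEN,np.ones((5,5),np.uint8))
    k,l,st,c=cv2.connectedComponentsWithStats(b); i=1+st[1:,4].argmax(); q=q[l==i]
    print(nm,len(q),q.mean(0).round(4),cv2.minAreaRect(q[:,:2].astype(np.float32)),cv2.minEnclosingCircle(q[:,:2].astype(np.float32)))
plan([.514,-.363,.28])
E
```

```text
Traceback (most recent call last):
ValueError: attempt to get argmax of an empty sequence
```

```bash
python3 - <<'E'
from h import *
D=np.load("top.npz"); im,P=D["im"],D["P"]
for nm,r,lo,hi in(("mat",(slice(210,300),slice(405,500)),.004,.012),("pad",(slice(250,310),slice(175,237)),.008,.022)):
    q=P[r]; z=cv2.medianBlur(np.nan_to_num(q[...,2]).astype(np.float32),5)
    b=((z>lo)&(z<hi)).astype(np.uint8)
    k,l,st,c=cv2.connectedComponentsWithStats(b); i=1+st[1:,4].argmax(); q=q[(l==i)]; q=q[np.isfinite(q).all(1)]
    print(nm,len(q),q.mean(0).round(4),cv2.minAreaRect(q[:,:2].astype(np.float32)),cv2.minEnclosingCircle(q[:,:2].astype(np.float32)))
plan([.514,-.363,.28])
E
```

```text
mat 3548 [ 0.5119 -0.3575  0.0072] ((0.5143656730651855, -0.35993480682373047), (0.17924542725086212, 0.179992213845253), 4.762659072875977) ((0.5143268704414368, -0.35743290185928345), 0.11779452115297318)
pad 1141 [0.4614 0.3398 0.015 ] ((0.461836576461792, 0.33961182832717896), (0.10795091092586517, 0.10801289230585098), 14.080245018005371) ((0.46146857738494873, 0.34117835760116577), 0.05573016405105591)
t 3.65 pos [ 0.5039 -0.0596  0.2733] yaw 12.2 q6 -0.55 shift [-1.494 -0.271 -0.03 ] turn 0.0 rows 7.3
```

>>> move_arm(
  motion="-1 -0.07 -0.01 0 0;-1 -0.2 -0.04 0 0;-1 -0.36 -0.07 0 0;-1 -0.52 -0.1 0 0;-1 -0.68 -0.13 0 0;-1 -0.84 -0.16 0 0;-1 -0.95 -0.18 0 0;-1 -1 -0.19 0 0;-1 -1 -0.19 0 0",
)

```text
time: 4.4
position: [0.5071, -0.2647, 0.269]
tool_rot: [0.629, 0.777, -0.0, -0.001]
ft_force: [0.3, -0.4, -2.4]
grip_width: 0.0578
grip_force: 25.0
```

>>> move_arm(
  motion="-1 -0.06 -0.01 0 0;-1 -0.18 -0.03 0.05 0;-1 -0.32 -0.05 0.15 0;-1 -0.42 -0.07 0.3 0;-1 -0.47 -0.08 0.45 0;-1 -0.47 -0.08 0.6 0;-1 -0.47 -0.08 0.7 0;-1 -0.47 -0.08 0.75 0;-1 -0.47 -0.08 0.76 0;-1 -0.47 -0.08 0.76 0",
)

```text
time: 5.23
position: [0.5123, -0.3571, 0.1184]
tool_rot: [0.628, 0.779, 0.0, -0.0]
ft_force: [0.5, 0.9, -1.9]
grip_width: 0.0576
grip_force: 25.0
```

```bash
python3 - <<'E'
from h import *
plan([.5135,-.358,.1105])
im,P=cloud("top"); o=im[190:320,380:520]; cv2.imwrite("pics/t2.png",cv2.resize(o,None,fx=4,fy=4)[:,:,::-1])
E
```

```text
t 5.2333 pos [ 0.5123 -0.3571  0.1184] yaw 12.2 q6 -1.0 shift [-0.006  0.005  0.039] turn 0.0 rows 0.2
```

Still about 8 mm up, so I'll lower gently to contact.

>>> move_arm(
  motion="-1 0 0 0.01 0;-1 0 0 0.02 0;-1 0 0 0.03 0;-1 0 0 0.035 0;-1 0 0 0.04 0;-1 0 0 0.04 0",
)

```text
time: 5.78
position: [0.5119, -0.358, 0.1105]
tool_rot: [0.628, 0.778, 0.0, -0.0]
ft_force: [0.3, -0.4, -2.5]
grip_width: 0.0577
grip_force: 25.0
```

>>> move_arm(
  motion="-1 0 0 0.005 0;-1 0 0 0.01 0;-1 0 0 0.012 0;-1 0 0 0.012 0",
)

```text
time: 6.12
position: [0.5121, -0.3582, 0.1097]
tool_rot: [0.628, 0.778, -0.0, 0.0]
ft_force: [-1.6, 1.4, 5.2]
grip_width: 0.058
grip_force: 25.0
```

Contact made. Releasing and rising.

>>> move_arm(
  motion="0 0 0 0 0;0.5 0 0 0 0;1 0 0 0 0;1 0 0 0 0;1 0 0 0 0;1 0 0 0 0;1 0 0 -0.1 0;1 0 0 -0.25 0;1 0 0 -0.45 0;1 0 0 -0.65 0;1 0 0 -0.85 0;1 0 0 -0.9 0",
)

```text
time: 7.12
position: [0.5146, -0.3604, 0.2957]
tool_rot: [0.628, 0.778, -0.001, 0.007]
ft_force: [1.7, -0.1, 0.6]
grip_width: 0.0869
grip_force: 0.0
```

```bash
python3 - <<'E'
from h import *
im,P=cloud("top","top2.npz"); cv2.imwrite("pics/t3.png",cv2.resize(im[180:320,255:520],None,fx=3,fy=3)[:,:,::-1])
im,P=cloud("scene","scene2.npz")
# flashlight axis fit from both clouds: cylinder fit on yellow body
from scipy.optimize import least_squares
Q=[]
for n in("top2","scene2"):
    D=np.load(n+".npz"); im,P=D["im"],D["P"]; h=cv2.cvtColor(im,cv2.COLOR_RGB2HSV)
    b=(h[...,0]>23)&(h[...,0]<36)&(h[...,1]>150)&(h[...,2]>90); b=cv2.erode(b.astype(np.uint8),np.ones((3,3)))>0
    b&=(P[...,0]>.42)&(P[...,0]<.66)&(abs(P[...,1])<.1)&(P[...,2]>.02)
    q=P[b]; print(n,len(q)); Q.append(q)
q=np.vstack(Q)
def prof(s): return np.interp(s,[0,.04,.06,.17],[.025,.025,.017,.017])
def f(p):
    L=p[:3]; a=np.array([-np.cos(p[4])*np.cos(p[3]),-np.cos(p[4])*np.sin(p[3]),np.sin(p[4])])
    s=(q-L)@a; r=np.linalg.norm(q-L-np.outer(s,a),axis=1)
    d=r-prof(np.clip(s,0,.17)); over=np.maximum(s-.17,0)+np.maximum(-s,0)
    d=np.where(s>.165,np.where(r<.015,s-.17,d),d)
    return d
r=least_squares(f,[.60,.012,.03,np.radians(11.5),np.radians(38)],loss="soft_l1",f_scale=.002)
p=r.x; a=np.array([-np.cos(p[4])*np.cos(p[3]),-np.cos(p[4])*np.sin(p[3]),np.sin(p[4])])
print(p[:3].round(4),np.degrees(p[3:]).round(1),"rms",np.sqrt(np.median(r.fun**2)),"tail",p[:3]+.17*a,"grip",p[:3]+.138*a)
s=(q-p[:3])@a; print("s range",s.min(),s.max())
g=p[:3]+.138*a
plan([g[0],g[1],.27],101.5)
E
```

```text
top2 384
scene2 264
[0.6176 0.0184 0.0264] [12.3 38.4] rms 0.0018285020471777345 tail [ 0.48736086 -0.00994201  0.13191983] grip [ 0.51187898 -0.00459804  0.11206274]
s range 0.012719931585763733 0.15900392444998893
t 7.2167 pos [ 0.5133 -0.3593  0.2917] yaw 12.2 q6 -1.0 shift [1.736 0.367 0.099] turn -0.496 rows 8.5
```

View pics/t3.png

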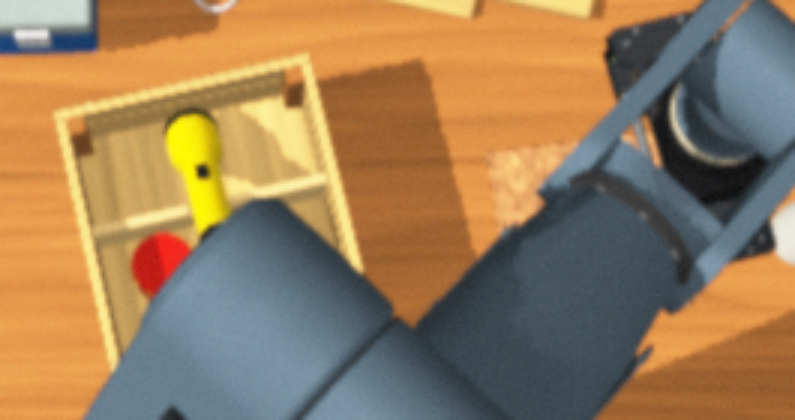

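The canister has left the crate. The arm hides most of the view, but the fit of the flashlight is good: grip point (0.512, -0.005, 0.112), lean 38.4°, heading 12.3°. Going above it.

>>> move_arm(
  motion="1 0.88 0.19 0.03 -0.3;1 0.88 0.19 0.03 -0.3;1 0.88 0.19 0.03 -0.3;1 0.88 0.19 0.03 -0.3;1 0.88 0.19 0.03 -0.3;1 0.88 0.19 0.03 -0.3;1 0.88 0.19 0.03 -0.3;1 0.88 0.19 0.03 -0.3;1 0.88 0.19 0.03 -0.3",
  newtons=20,
)

```text
time: 7.97
position: [0.5107, -0.1769, 0.2796]
tool_rot: [0.206, 0.979, 0.001, -0.002]
ft_force: [0.7, 0.1, -0.7]
grip_width: 0.0872
grip_force: 0.0
```

```bash
python3 -c "
from h import *
plan([.512,-.0046,.27],102.3)
im,P=cloud('top','top3.npz')
q=P[...,:3].reshape(-1,3);b=(q[:,2]>.14)&(q[:,2]<.156)&(np.hypot(q[:,0]-.513,q[:,1]+.358)<.06);print(b.sum(),np.median(q[b],0))"
```

```text
t 7.9667 pos [ 0.5107 -0.1769  0.2796] yaw 66.3 q6 -1.7 shift [0.341 0.791 0.05 ] turn -0.2 rows 4.1
374 [ 0.51131685 -0.35700141  0.14679234]
```

The canister stands on the mat at (0.511, -0.357), its top at 0.147.

>>> move_arm(
  motion="1 0.34 0.79 0.05 -0.2;1 0.34 0.79 0.05 -0.2;1 0.34 0.79 0.05 -0.2;1 0.34 0.79 0.05 -0.2;1 0.34 0.79 0.05 -0.2;1 0.34 0.79 0.05 -0.2;1 0.34 0.79 0.05 -0.2",
)

```text
time: 8.6
position: [0.5132, -0.0058, 0.2713]
tool_rot: [-0.105, 0.995, -0.0, -0.001]
ft_force: [-0.4, -0.1, 0.3]
grip_width: 0.087
grip_force: 0.0
```

```bash
python3 - <<'E'
from h import *
from scipy.optimize import least_squares
im,P=cloud("wrist","w2.npz"); cv2.imwrite("pics/w2.png",im[:,:,::-1])
h=cv2.cvtColor(im,cv2.COLOR_RGB2HSV)
b=(h[...,0]>23)&(h[...,0]<36)&(h[...,1]>150)&(h[...,2]>90)&(P[...,0]>.46)&(P[...,0]<.64)&(abs(P[...,1])<.06)&(P[...,2]>.02)
q=P[cv2.erode(b.astype(np.uint8),np.ones((5,5)))>0][::5]
def f(p):
    a=np.array([-np.cos(p[4])*np.cos(p[3]),-np.cos(p[4])*np.sin(p[3]),np.sin(p[4])]); s=(q-p[:3])@a
    r=np.linalg.norm(q-p[:3]-np.outer(s,a),axis=1); d=r-np.interp(s,[0,.04,.06,.17],[.025,.025,.017,.017])
    return np.where((s>.163)&(r<.0155),s-.17,d)
r=least_squares(f,[.6176,.0184,.0264,.215,.67],loss="soft_l1",f_scale=.002); p=r.x
a=np.array([-np.cos(p[4])*np.cos(p[3]),-np.cos(p[4])*np.sin(p[3]),np.sin(p[4])])
g=p[:3]+.138*a; print(len(q),p.round(4),np.degrees(p[3:]).round(1),np.median(abs(r.fun)),"grip",g.round(4))
plan([*g[:2],g[2]-.011],np.degrees(p[3])+90)
E
```

```text
594 [0.6176 0.0189 0.0275 0.2043 0.6597] [11.7 37.8] 0.0003314770935269329 grip [ 0.5108 -0.0032  0.1121]
t 8.65 pos [ 0.5135 -0.0066  0.2715] yaw 101.9 q6 -2.01 shift [0.009 0.019 0.852] turn 0.001 rows 4.1
```

The wrist fit agrees with the earlier one: grip point (0.511, -0.003, 0.112), lean 37.8°. Descending and gripping.

>>> move_arm(
  motion="1 0.009 0.019 0.2 0;1 0.009 0.019 0.4 0;1 0.009 0.019 0.6 0;1 0.009 0.019 0.75 0;1 0.009 0.019 0.85 0;1 0.009 0.019 0.85 0;-1 0.009 0.019 0.85 0;-1 0.009 0.019 0.85 0;-1 0.009 0.019 0.85 0;-1 0.009 0.019 0.85 0;-1 0.009 0.019 0.85 0;-1 0.009 0.019 0.85 0",
)

```text
time: 9.65
position: [0.5116, -0.0027, 0.1032]
tool_rot: [-0.106, 0.994, -0.0, 0.001]
ft_force: [0.3, 0.8, -0.3]
grip_width: 0.0551
grip_force: 0.0
```

>>> move_arm(
  motion="-1 0 0 0 0;-1 0 0 0 0;-1 0 0 0 0;-1 0 0 0 0;-1 0 0 0 0;-1 0 0 0 0",
  newtons=40,
)

```text
time: 10.15
position: [0.511, -0.0026, 0.1022]
tool_rot: [-0.106, 0.994, -0.0, -0.0]
ft_force: [0.6, -0.1, 1.5]
grip_width: 0.0323
grip_force: 40.0
```

>>> move_arm(
  motion="-1 0 0 -0.05 0;-1 0 0 -0.1 0;-1 0 0 -0.18 0;-1 0 0 -0.26 0;-1 0 0 -0.34 0;-1 0 0 -0.42 0;-1 0 0 -0.5 0;-1 0 0 -0.58 0;-1 0 0 -0.66 0;-1 0 0 -0.74 0;-1 0 0 -0.8 0;-1 0 0 -0.8 0",
)

```text
time: 11.15
position: [0.5122, -0.0028, 0.2652]
tool_rot: [-0.106, 0.994, -0.001, 0.003]
ft_force: [1.0, -0.2, -3.1]
grip_width: 0.0321
grip_force: 40.0
```

```bash
python3 - <<'E'
from h import *
im,P=cloud("scene"); cv2.imwrite("pics/s4.png",cv2.resize(im[150:350,230:430],None,fx=3,fy=3)[:,:,::-1])
E
```

```text
(no output)
```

View pics/s4.png

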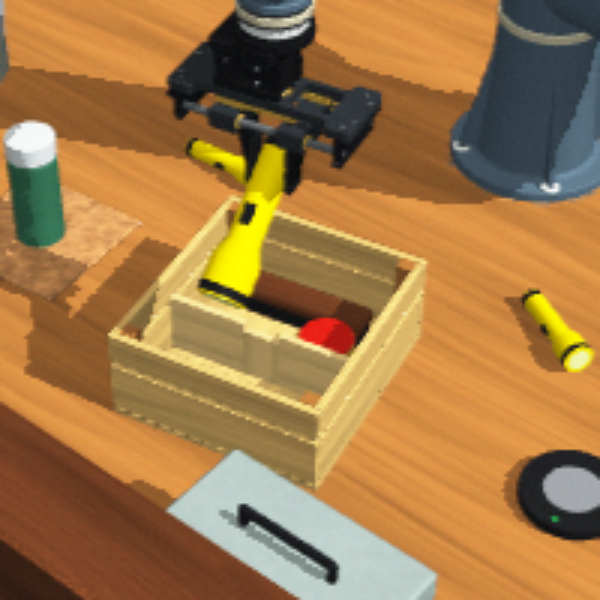

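The flashlight is held, lens down and still leaning, and clear of the crate. The canister stands upright on the mat at crop (38,185). Carrying to above the pad.

>>> move_arm(
  motion="-1 0 0 -0.1 0;-1 0 0.04 -0.2 0;-1 -0.01 0.12 -0.25 0;-1 -0.01 0.25 -0.25 0;-1 -0.02 0.4 -0.25 0;-1 -0.03 0.54 -0.25 0;-1 -0.04 0.68 -0.25 0;-1 -0.05 0.8 -0.25 0;-1 -0.05 0.87 -0.25 0;-1 -0.05 0.9 -0.25 0",
)

```text
time: 12.03
position: [0.4809, 0.1774, 0.3108]
tool_rot: [-0.107, 0.994, 0.0, -0.002]
ft_force: [0.0, -0.1, -3.4]
grip_width: 0.0326
grip_force: 40.0
```

>>> move_arm(
  motion="-1 0 0.05 0 0;-1 -0.01 0.15 0 0;-1 -0.02 0.3 0 0;-1 -0.03 0.45 0 0;-1 -0.04 0.6 0 0;-1 -0.05 0.72 0 0;-1 -0.06 0.8 0 0;-1 -0.06 0.83 0 0;-1 -0.06 0.83 0 0",
)

```text
time: 12.78
position: [0.4591, 0.3408, 0.3115]
tool_rot: [-0.107, 0.994, -0.0, -0.001]
ft_force: [0.0, -0.5, -3.6]
grip_width: 0.0324
grip_force: 40.0
```

>>> move_arm(
  motion="-1 0 0 0 0;-1 0 0 0 0;-1 0 0 0 0;-1 0 0 0 0;-1 0 0 0 0;-1 0 0 0 0",
  newtons=10,
)

```text
time: 13.28
position: [0.4599, 0.3398, 0.3123]
tool_rot: [-0.106, 0.994, 0.0, 0.0]
ft_force: [0.2, 0.5, -4.0]
grip_width: 0.0333
grip_force: 10.0
```

```bash
cat > fl.py <<'E'
from h import *
from scipy.optimize import least_squares
o=robot.get_obs(); g0=o["position"]
Q=[]
for n in("scene","top"):
    im,P=cloud(n); h=cv2.cvtColor(im,cv2.COLOR_RGB2HSV)
    b=(h[...,0]>23)&(h[...,0]<36)&(h[...,1]>150)&(h[...,2]>70)&(np.linalg.norm(P-g0,axis=2)<.19)&(P[...,2]>.015)
    Q.append(P[cv2.erode(b.astype(np.uint8),np.ones((2,2)))>0])
    if n=="scene": cv2.imwrite("pics/sx_%d.png"%(o["time"]*100),cv2.resize(im[180:340,330:490],None,fx=3,fy=3)[:,:,::-1])
q=np.vstack(Q)
def ax(p): v=np.array([p[3],p[4],1]); return v/np.linalg.norm(v)
def f(p):
    a=ax(p); s=(q-p[:3])@a; r=np.linalg.norm(q-p[:3]-np.outer(s,a),axis=1)
    return np.r_[r-np.interp(s,[0,.04,.06,.17],[.025,.025,.017,.017]),3*np.sqrt(len(q))*.05*(p[:3]+.138*a-g0-[0,0,.011])]
r=least_squares(f,[*(g0-[0,0,.13]),-.3,0],loss="soft_l1",f_scale=.003); a=ax(r.x)
print([len(x) for x in Q],"lens",r.x[:3].round(4),"axis",a.round(3),"tilt deg",np.degrees(np.arccos(a[2])).round(1),np.median(abs(r.fun)),"smin",((q-r.x[:3])@a).min())
plan([.4615,.34,.3]); print(o["ft_force"],o["grip_force"],o["grip_width"])
E
python3 fl.py
```

```text
[644, 0] lens [0.4929 0.3452 0.1891] axis [-0.245 -0.041  0.969] tilt deg 14.4 0.0014894410109598036 smin 0.008523216086276214
t 13.3833 pos [0.4598 0.34   0.3123] yaw 102.2 q6 -1.34 shift [-0.008 -0.002  0.062] turn 0.0 rows 0.3
[ 0.21715098  0.51108972 -4.04475826] 9.999955140519887 0.03326543402255499
```

The tilt is down to 14°. Easing the grip a little more so it hangs straighter.

>>> move_arm(
  motion="-1 0 0 0 0;-1 0 0 0 0;-1 0 0 0 0;-1 0 0 0 0;-1 0 0 0 0;-1 0 0 0 0",
  newtons=7,
)

```text
time: 13.88
position: [0.4595, 0.3403, 0.3121]
tool_rot: [-0.106, 0.994, -0.0, -0.0]
ft_force: [-0.4, 0.0, -3.0]
grip_width: 0.0331
grip_force: 7.0
```

```bash
python3 fl.py
```

```text
[639, 0] lens [0.4925 0.3463 0.1883] axis [-0.245 -0.049  0.968] tilt deg 14.5 0.0015739321444599068 smin 0.009752031513654946
t 13.9833 pos [0.4595 0.3402 0.3121] yaw 102.2 q6 -1.34 shift [-0.009 -0.003  0.061] turn 0.0 rows 0.3
[-0.41189479  0.02995722 -2.99033932] 7.000019849510863 0.033100614066959334
```

>>> move_arm(
  motion="-1 0 0 0 0;-1 0 0 0 0;-1 0 0 0 0;-1 0 0 0 0",
  newtons=5,
)

```text
time: 14.32
position: [0.4596, 0.3402, 0.3121]
tool_rot: [-0.106, 0.994, -0.0, 0.0]
ft_force: [-0.0, 0.0, -3.4]
grip_width: 0.033
grip_force: 5.0
```

```bash
python3 fl.py; ls pics
```

```text
[642, 0] lens [0.4927 0.3459 0.1883] axis [-0.245 -0.045  0.968] tilt deg 14.4 0.0015266230803461962 smin 0.009890182051291755
t 14.4167 pos [0.4596 0.3402 0.3122] yaw 102.2 q6 -1.34 shift [-0.009 -0.003  0.061] turn 0.0 rows 0.3
[-0.00395703  0.00427112 -3.40010172] 4.999941323767416 0.03304834871302232
crop1.png
s4.png
scene1.png
sx_1328.png
sx_1388.png
sx_1431.png
t2.png
t3.png
top1.png
w1.png
w2.png
```

View pics/sx_1431.png

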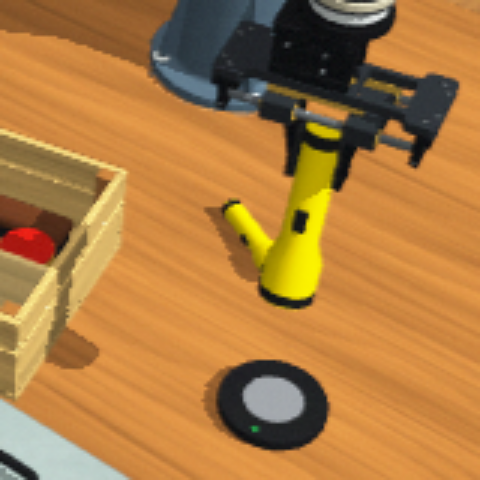

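The view shows the flashlight at (300,215), lens down, leaning about 14° toward +x and held by pad friction. I'll set its back rim on the pad first, then move the hand +x to bring it upright.

>>> move_arm(
  motion="-1 0.05 0 0 0;-1 0.12 0.01 0.1 0;-1 0.15 0.01 0.22 0;-1 0.15 0.01 0.36 0;-1 0.15 0.01 0.5 0;-1 0.15 0.01 0.62 0;-1 0.15 0.01 0.7 0;-1 0.15 0.01 0.75 0;-1 0.15 0.01 0.77 0;-1 0.15 0.01 0.77 0",
  newtons=10,
)

```text
time: 15.25
position: [0.4294, 0.3357, 0.1578]
tool_rot: [-0.106, 0.994, -0.0, -0.001]
ft_force: [-0.3, 0.4, -2.2]
grip_width: 0.0333
grip_force: 10.0
```

```bash
python3 fl.py
```

```text
[505, 0] lens [0.4615 0.3407 0.0338] axis [-0.233 -0.041  0.972] tilt deg 13.7 0.0016397355096865185 smin -0.0073173046540792154
t 15.35 pos [0.4305 0.3363 0.1591] yaw 102.2 q6 -1.32 shift [-0.157 -0.014 -0.704] turn 0.0 rows 3.5
[-0.32441009  0.43443766 -2.23913309] 9.999949081102386 0.03328479685214943
```

Lens rim is about 12 mm up. Lowering slowly.

>>> move_arm(
  motion="-1 0 0 0.02 0;-1 0 0 0.04 0;-1 0 0 0.05 0;-1 0 0 0.055 0;-1 0 0 0.06 0;-1 0 0 0.065 0;-1 0 0 0.065 0",
)

```text
time: 15.93
position: [0.4298, 0.3358, 0.145]
tool_rot: [-0.106, 0.994, -0.0, -0.0]
ft_force: [-0.1, 0.5, -3.3]
grip_width: 0.033
grip_force: 10.0
```

>>> move_arm(
  motion="-1 0 0 0.005 0;-1 0 0 0.01 0;-1 0 0 0.015 0;-1 0 0 0.02 0;-1 0 0 0.02 0",
)

```text
time: 16.35
position: [0.432, 0.3367, 0.1439]
tool_rot: [-0.106, 0.994, 0.001, 0.003]
ft_force: [-1.4, -1.9, 11.7]
grip_width: 0.0333
grip_force: 10.0
```

>>> move_arm(
  motion="-1 -0.02 0 0 0;-1 -0.04 0 0 0;-1 -0.06 0 0 0;-1 -0.08 0 0 0;-1 -0.1 0 0 0;-1 -0.12 0 0 0;-1 -0.14 0 0 0;-1 -0.16 0 0 0;-1 -0.16 0 0 0",
)

```text
time: 17.1
position: [0.4626, 0.3431, 0.1417]
tool_rot: [-0.106, 0.994, 0.0, 0.001]
ft_force: [1.2, -1.2, 6.8]
grip_width: 0.0326
grip_force: 10.0
```

```bash
python3 fl.py; ls pics|grep sx
```

```text
[449, 24] lens [0.4629 0.3419 0.015 ] axis [-0.018  0.002  1.   ] tilt deg 1.1 0.0013799854648472503 smin 0.0007971079315762011
t 17.2 pos [0.4624 0.343  0.1417] yaw 102.2 q6 -1.34 shift [ 0.005 -0.014 -0.791] turn 0.0 rows 3.8
[ 1.24841203 -1.18666486  6.8274344 ] 9.999982360750437 0.03258935175302535
sx_1328.png
sx_1388.png
sx_1431.png
sx_1525.png
sx_1710.png
```

Upright, 1° off, and within 3 mm of the pad centre while held. Releasing and rising.

>>> move_arm(
  motion="-0.1 0 0 0 0;0.2 0 0 0 0;0.6 0 0 0 0;1 0 0 0 0;1 0 0 0 0;1 0 0 0 0;1 0 0 -0.05 0;1 0 0 -0.15 0;1 0 0 -0.3 0;1 0 0 -0.45 0;1 0 0 -0.6 0;1 0 0 -0.6 0",
)

```text
time: 18.2
position: [0.4646, 0.3444, 0.2685]
tool_rot: [-0.106, 0.994, 0.002, 0.007]
ft_force: [0.4, 1.2, 0.6]
grip_width: 0.0866
grip_force: 0.0
```

```bash
python3 - <<'E'
from h import *
im,P=cloud("scene"); cv2.imwrite("pics/end.png",im[100:400,170:540][:,:,::-1].repeat(2,0).repeat(2,1))
print(robot.get_obs()["position"],robot.get_obs()["grip_width"])
E
```

```text
[0.46327759 0.34374228 0.26572919] 0.08713423926189533
```

View pics/end.png

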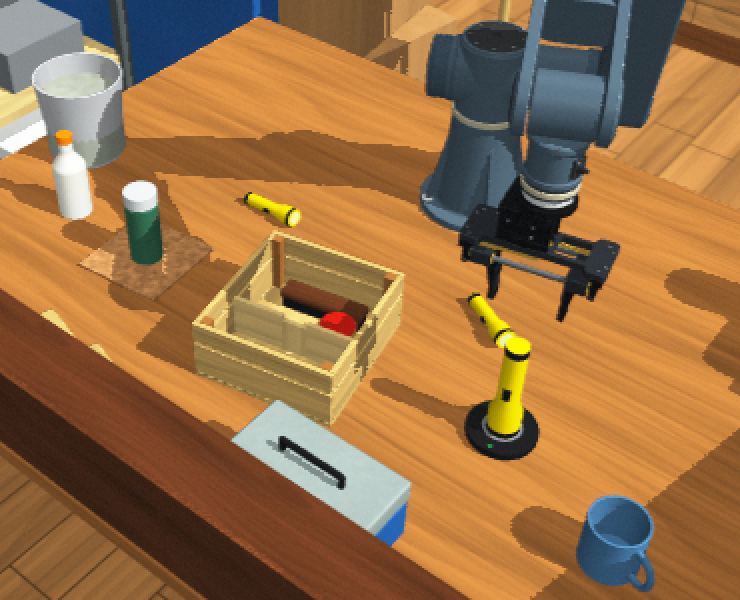

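The flashlight stands upright on the pad at (510,390) and the canister on the mat at (142,225). The gripper is clear of both and the bystanders have not moved.

```bash
python3 -c "
from rig import robot
print(robot.hand_in())"
```

```text
the job is handed in; nothing more can be done
None
```

I handed the job in at about 18 s: the canister stands released on the cork mat, and the flashlight stands lens down and released on the charging pad; the hand-in call returned no verdict.

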